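# Put the weight away and present the penetrometer plunger

### The arm

A 6-joint arm with a two-finger parallel gripper is mounted at the origin on the work surface. World frame = base frame: x ahead of the robot, y to its left, z up, the work surface at z = 0. Lengths are in m, angles in rad, forces in N, time in s.
With the tool pointing down it reaches from about 0.35 to 0.975 m from the base axis. Payload 4.9 kg.
Tool frame: the origin (TCP) lies between the finger pads, 19 mm behind the fingertips; this is the grasp point; z points along the fingers, y is the line along which they close (so a half turn about z gives the same grasp; the last joint's range is limited). The gripper opens to 85 mm and grips with 20 to 120 N. Pads are 22 mm wide; open, the fingers measure 114 mm over their backs; the gripper's body (76 mm by 85 mm) begins 54 mm behind the grasp point. The pads swing forward as they close: fully open they stand 13 mm farther back than shut.
Start: joints at [1.096, 0.053, 1.613, -0, 1.476, -0.119], TCP at [0.218, 0.586, 0.25] pointing down, gripper open.
Joint ranges: [-3.01, 3.01], [-1.01, 2.22], [0.06, 2.58], [-1.02, 4.17], [0.09, 2.62], [-3.14, 3.14]. Speed limits (rad/s): [2.57, 2.57, 3.14, 3.14, 3.14, 3.14].

### API

Orientations are given as a rotation vector (axis times angle).
In Python, from station import get_obs, get_image, get_calibration, finish_job gives the robot as it stands.
- The arm moves only by the tool servo_tool, never from a script. Its argument "increments" is a list of rows, each a list of 5 numbers: the opening, from 0 (shut) to 1 (fully open), then the shift along the tool's x, y, z in mm, then the turn about the tool's z in degrees. In form: [[jaw, tx, ty, tz, spin], ...]. A call has 1 to 12 rows; each row shifts and turns the commanded pose from where the row before left it, along the tool's axes as they then stand; what a row does not reach is not made up. A row lasts 1/8 s, in which the tool goes at most 62.5 mm and 10.7 degrees, less where a joint would pass 70% of its speed; a pose out of reach is approached as far as the arm can. A call is refused whole if a number of a shift passes 62.5 or a number of a turn 10.7, either way. A call with a gripper value outside its range is refused whole. The fingers move at their own pace and stop on an object; "force" is the grip in N (left out, the last holds). Time passes only in rows, so rows that do not move let the fingers close. It gives the time, the measured TCP pose, the force, the opening and the grip force at its end, in the units of the state.
- get_obs(): the state, without advancing time (a new reading comes with each control period).
- get_image(name): name is "scene" or "top"; returns the picture (384x512x3 uint8, red, green, blue); there is no depth.
- get_calibration(name): a dict with "fx", "fy", "cx", "cy" (pixels), "R" (3x3) and "t" (3): a world point X has camera coordinates R X + t. Camera axes: x right, y down, z forward; pixel columns grow to the right and rows downward; lengths in m; the calibration is good to about 2 mm. A picture is of the moment at which its call begins. get_calibration takes no time and is no camera call.
- finish_job(): hands the job in; it is judged then, once.
The state is a dict: "t": time; "q": joint angles; "dq": joint speeds; "effort": joint torques, N m; "tool_pos": TCP position; "tool_rot": TCP orientation; "contact_force": force on the tool from outside, world axes, zero at the start; "wrist_torque": the same for the moment, N m; "opening": finger opening in m; "grip_force": force on a finger pad.
Only numpy, scipy, OpenCV 4.12 (cv2) and the standard library are available. Lean on these libraries where they do the work, as an engineer would, in place of code of your own. Each camera call takes 0.05 s, during which the arm holds its last target. There are 200 camera calls.

### The job

The penetration test is over and the tester's loose parts need stripping down for the needle check. First put the blue-banded brass weight back into the slot with the blue label, fully home and let go; then take the plunger by its white handle, draw it right out of its slanted holder and turn it level, as for inspecting the needle from the side, at least 15 cm above the bench. Finish still holding it there, level and steady, gripped only by you; never let it touch the bench, and leave everything else where it stands.

Things in the scene. Friction and masses are not known exactly. Their poses are not given: they have to be found in the camera images.
- weight_blue: Brass weight, 200 g nominal (hidden mass may differ), standing upright: a disc 36 mm in diameter and 22 mm high with a plain knob on top, 16 mm in diameter, from 22 to 44 mm above the underside; a blue band round the disc and a blue top on the knob. Origin: centre of its underside; z up through the knob. It starts somewhere on the bench.
- nest_blue_seat (a point): Blue storage slot: fixed dark wooden block, 70 mm (x) by 60 mm (y) by 20 mm high, with a blue label strip on the edge towards the robot. A round recess 40 mm in diameter and 12 mm deep, bevelled at the rim. This point: centre of the recess floor, 8 mm above the bench; z up. Empty at the start; the blue weight belongs here.
- nest_red_seat (a point): Red storage slot: fixed dark wooden block, 70 mm (x) by 60 mm (y) by 20 mm high, with a red label strip on the edge towards the robot. A round recess 40 mm in diameter and 12 mm deep, bevelled at the rim. This point: centre of the recess floor, 8 mm above the bench; z up. It holds the red weight.
- nest_yellow_seat (a point): Yellow storage slot: fixed dark wooden block, 70 mm (x) by 60 mm (y) by 20 mm high, with a yellow label strip on the edge towards the robot. A round recess 40 mm in diameter and 12 mm deep, bevelled at the rim. This point: centre of the recess floor, 8 mm above the bench; z up. Empty; its weight is up on the tester. The three slots stand side by side in a different order each time.
- plunger: Plunger: white handle (cylinder 18 mm across, 80 mm long), brass collar (28 mm across, 6 thick), brass shank (14 across, 45 long), steel needle (4 across, 33 long); about 100 g. Loose in the holder's bore, collar on its mouth, handle up and leaning 0.70 rad from vertical, roughly towards the robot. Origin: collar's underside, on the axis; z along the axis, needle to handle (handle z = 6 to 86 mm).
- plunger_grip (a point): Middle of the plunger's white handle, on its axis, 46 mm beyond the collar's underside. Axes as the plunger's.
- plunger_tip (a point): Point of the plunger's needle, 78 mm below the collar's underside along its axis, inside the bore at the start: draw the plunger about 80 mm along its axis to free it. Axes as the plunger's.
- holder: Plunger holder, fixed: white base 120 mm (x) by 80 mm (y) by 10 mm, carrying an aluminium block of 44 by 44 mm section and 88 mm long, leaning 0.70 rad from vertical towards its own -x, with a through bore 17 mm in diameter along it. Origin: centre of the base's underside; z up. It is turned about the vertical by up to 0.45 rad.
- holder_mouth (a point): Centre of the bore's mouth on top of the plunger holder's block, 93 mm above the bench; the bore's axis points up and towards the holder's -x, 0.70 rad from vertical. Axes as the holder's, z up.
- probe_holder: Second holder, fixed, same shape and sizes as the plunger holder but with a grey block; it holds the black-handled probe. The two holders change places from time to time.
- weight_red: Brass weight, 200 g nominal (hidden mass may differ), standing upright: a disc 36 mm in diameter and 22 mm high with a plain knob on top, 16 mm in diameter, from 22 to 44 mm above the underside; a red band round the disc and a red top on the knob. Origin: centre of its underside; z up through the knob. It stands in the red slot. Leave it.
- probe: Probe of the same shape and sizes as the plunger, but with a black handle and steel collar. Leave it. Axes: z runs along the spindle from the needle towards the handle's end. 
- cup_a: Empty brass sample cup, 55 mm in diameter, 35 mm high, standing on the bench between the robot and the holders. Origin: centre of its underside. Leave it.
- cup_b: A second such cup, between the slots and the holders. Leave it.
- driver: Screwdriver with a red handle about 200 mm long, lying to the right of the weights, handle towards the robot. Leave it.
There are look-alikes about, which are no part of the job. There is more than one size of the probe; the job needs the smallest. Of the things that look like the plunger, the larger one is meant.

How it is judged:
By the outcome, as a careful person would: the job done as asked, in the order asked, and still so for the second after the job is handed in, while the arm keeps its last pose, push and grip.
It also fails if it takes over 58 s, if anything falls off the work surface, if the arm or the gripper's body presses on something with over 40 N, if the wrist force passes 120 N, or if a joint passes its speed limit or range.

## Working session

There is one attempt and no reset: what is moved stays moved. The work goes in short steps, Python scripts to look and compute and a tool call to move; the robot and the scene stay as the last step left them, time stands still between calls to the robot, and variables do not carry over. Pictures are saved under pics/ and viewed, at most 10 in all, crops included, and the job is handed in when it is done.

Besides the shell and the picture viewer there is one more tool, called after "Request:" as name(argument=value, ...) on one line, values as JSON. servo_tool: Moves the arm, as the interface text tells. Its arguments: {"type":"object","properties":{"increments":{"type":"array"},"force":{"type":"number"}},"required":["increments"]}

```bash
mkdir -p pics; ls; python3 - <<'E'
from station import *
import cv2,json
for n in("scene","top"):
    im=get_image(n); cv2.imwrite(f"pics/{n}0.png",cv2.resize(im[:,:,::-1],(800,600),interpolation=cv2.INTER_CUBIC))
    cv2.imwrite(f"pics/raw_{n}.png",im[:,:,::-1])
    print(n,get_calibration(n))
o=get_obs();print(o)
E
```

```text
pics
scene {'fx': 463.0110223667527, 'fy': 463.0110223667527, 'cx': 255.33213765369868, 'cy': 196.2876518297526, 'R': array([[-0.55843966,  0.82952039, -0.00640783],
       [ 0.64217084,  0.4273988 , -0.63635436],
       [-0.52513022, -0.35948044, -0.77137025]]), 't': array([ 0.30963909, -0.30467404,  1.73744676])}
top {'fx': 396.9907269347844, 'fy': 396.9907269347844, 'cx': 247.66805386995742, 'cy': 177.7765623358411, 'R': array([[-0.02109808, -0.99968811,  0.01336231],
       [-0.99417239,  0.01956467, -0.10601171],
       [ 0.10571722, -0.01552108, -0.9942751 ]]), 't': array([-0.00157717,  0.59349599,  1.34597701])}
{'t': 0.1, 'q': array([ 1.09601069e+00,  5.32972187e-02,  1.61416578e+00,  5.57168214e-06,
        1.47601844e+00, -1.18968308e-01]), 'dq': array([-0.00069109, -0.00222543, -0.00235075, -0.00057836, -0.00135841,
        0.00033701]), 'effort': array([ 3.52857960e-04, -3.94907570e+01, -3.71361780e+01, -1.42219969e-04,
        4.05484476e-03,  1.79424433e-05]), 'tool_pos': array([0.21745521, 0.58537762, 0.24887655]), 'tool_rot': array([-5.55874672e-01, -3.09145516e+00,  2.83406027e-03]), 'contact_force': array([ 0.2022368 ,  0.03154633, -0.18128857]), 'wrist_torque': array([-0.03153465,  0.03020044, -0.04134495]), 'grip_force': 0.0, 'opening': 0.08535733039036386}
```

View pics/scene0.png

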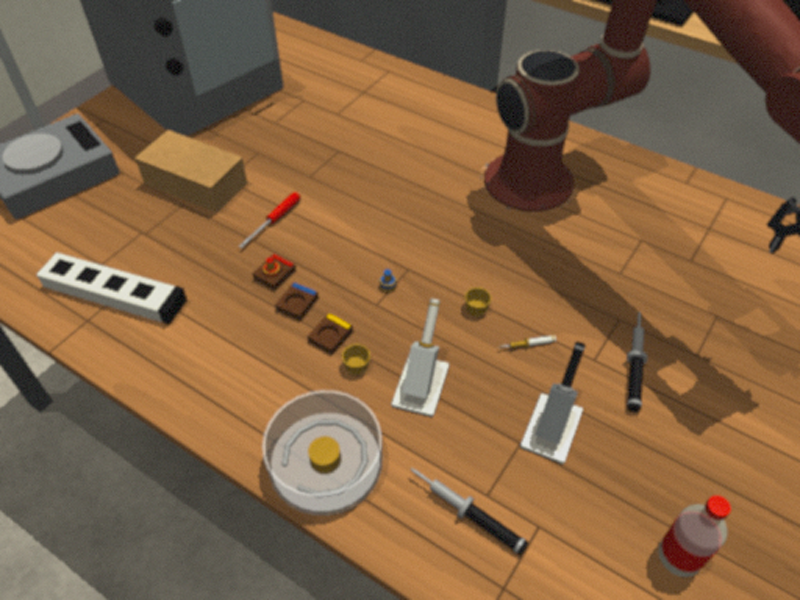

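View pics/top0.png

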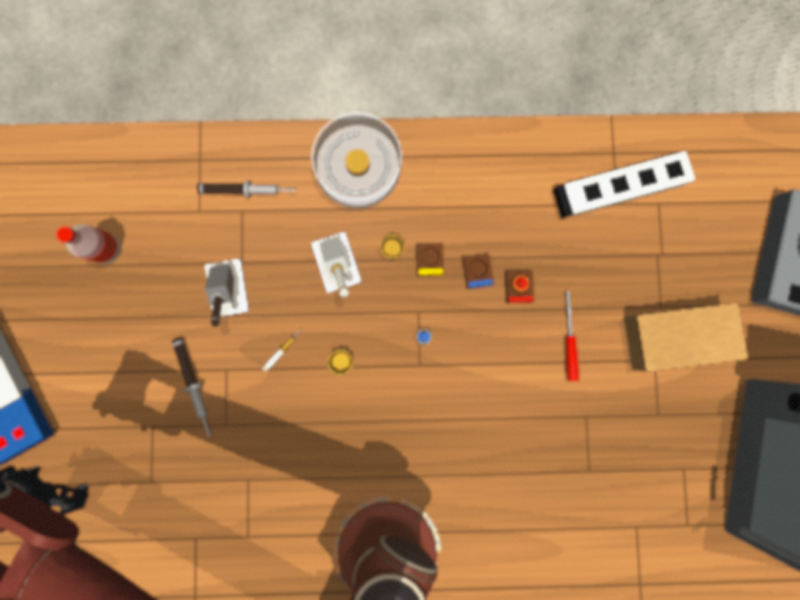

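The scene view shows the blue weight at (388,280), the blue slot at (297,300) and the white-handled plunger in its holder from (433,303) to (425,345). In the top view these are at (424,337), (478,270) and (343,290). I'll enlarge crops next.

```bash
python3 - <<'E'
import cv2
a=cv2.imread("pics/raw_top.png")[140:240,190:350]; cv2.imwrite("pics/ct.png",cv2.resize(a,None,fx=5,fy=5,interpolation=cv2.INTER_CUBIC))
a=cv2.imread("pics/raw_scene.png")[155:275,155:315]; cv2.imwrite("pics/cs.png",cv2.resize(a,None,fx=5,fy=5,interpolation=cv2.INTER_CUBIC))
E
```

```text
(no output)
```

View pics/ct.png

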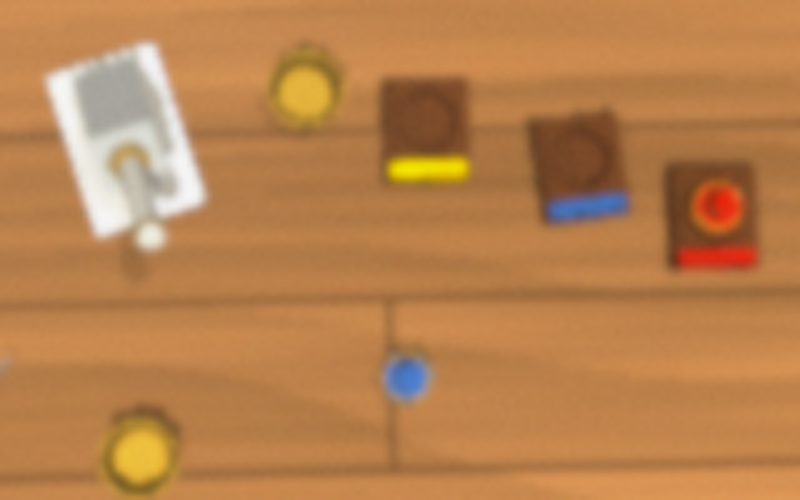

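View pics/cs.png

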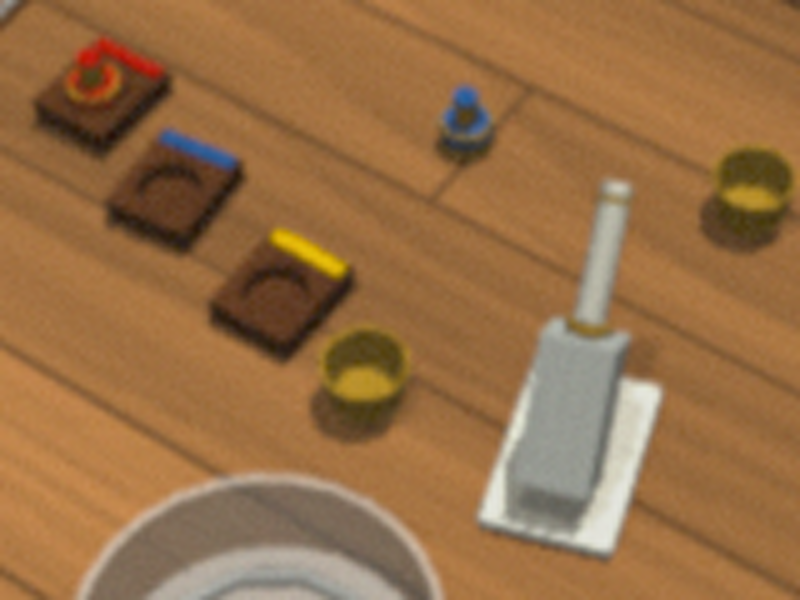

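The top crop shows the blue knob at (407,378), the blue recess at about (580,157), the handle end at (150,236) and the collar at (128,157). In the scene crop the knob top is at (466,97), the handle end at (617,187) and the collar at (588,325).

```bash
cat > h.py <<'E'
import numpy as np
from station import get_calibration,get_image,get_obs
from scipy.optimize import least_squares
from scipy.spatial.transform import Rotation as Ro
C={n:get_calibration(n) for n in("scene","top")}
OFF={"top":(190,140),"scene":(155,155)}
def px(n,p): return (np.array(p)+.5)/5-.5+OFF[n]
def proj(n,X):
    c=C[n];v=c["R"]@np.asarray(X,float)+c["t"];return np.array([c["fx"]*v[0]/v[2]+c["cx"],c["fy"]*v[1]/v[2]+c["cy"]])
def plane(n,uv,z):
    c=C[n];d=c["R"].T@np.array([(uv[0]-c["cx"])/c["fx"],(uv[1]-c["cy"])/c["fy"],1]);o=-c["R"].T@c["t"]
    return o+d*(z-o[2])/d[2]
E
python3 - <<'E'
from h import *
np.set_printoptions(precision=4,suppress=True)
for n in C: print(n,-C[n]["R"].T@C[n]["t"])
P=lambda n,p,z:plane(n,px(n,p),z)[:2]
print("knob",P("top",(407,378),.044),P("scene",(466,96),.044))
print("disc", P("scene",(467,130),.02))
print("bluecorners top",*[P("top",p,.02) for p in((530,120),(612,111),(630,205),(549,220))],"rec",P("top",(580,157),.012))
print("bluecorners scene",*[P("scene",p,.02) for p in((108,200),(183,238),(241,168),(166,133))],"rec",P("scene",(172,188),.018))
print("red knob",P("top",(718,205),.052),P("scene",(91,57),.052))
print("end",P("top",(150,236),.159),P("scene",(617,187),.159))
print("collar",P("top",(128,157),.096),P("scene",(588,325),.096))
obs=[("top",(150,236),"e"),("scene",(617,187),"e"),("top",(128,157),"c"),("scene",(588,325),"c")]
bt=[("top",(45,75),(1,1)),("top",(155,40),(1,-1)),("top",(208,203),(-1,-1)),("top",(97,240),(-1,1)),("scene",(662,385),(-1,1)),("scene",(612,553),(1,1)),("scene",(480,522),(1,-1))]
def pts(p):
    x,y,yaw,ox=p;ex=np.array([np.cos(yaw),np.sin(yaw),0]);ey=np.array([-ex[1],ex[0],0]);B=np.array([x,y,0])
    M=B+ox*ex+[0,0,.093];a=-np.sin(.7)*ex+[0,0,np.cos(.7)];return B,ex,ey,M,a
def f(p):
    B,ex,ey,M,a=pts(p);r=[]
    for n,q,k in obs:r+=list(2*(proj(n,M+a*(.086 if k=="e" else .004))-px(n,q)))
    for n,q,s in bt:r+=list(proj(n,B+s[0]*.06*ex+s[1]*.04*ey+[0,0,.01])-px(n,q))
    return r
s=least_squares(f,[.63,.13,.2,0]);B,ex,ey,M,a=pts(s.x)
print(s.x,np.round(s.fun,1));print("mouth",M,"axis",a,"grip",M+.046*a,"end",M+.086*a)
E
```

```text
scene [1.281  0.4979 1.1483]
top [0.4477 0.0077 1.4012]
knob [ 0.4623 -0.0903] [ 0.4647 -0.0893]
disc [ 0.4712 -0.0846]
bluecorners top [ 0.6414 -0.1835] [ 0.6467 -0.2416] [ 0.5799 -0.2517] [ 0.5705 -0.1945] rec [ 0.6155 -0.2191]
bluecorners scene [ 0.6462 -0.2408] [ 0.6439 -0.1816] [ 0.5783 -0.187 ] [ 0.5817 -0.2461] rec [ 0.6147 -0.2145]
red knob [ 0.5757 -0.3061] [ 0.5774 -0.3075]
end [0.5531 0.0769] [0.5595 0.0809]
collar [0.6111 0.0943] [0.609 0.095]
[ 0.6356  0.1029  0.3002 -0.0262] [-1.2 -2.9 -0.5 -1.4 -0.1  1.8  0.  -0.6 -0.3  0.1 -0.8  0.2 -0.8 -0.5
 -0.3 -0.8  0.2 -0.1 -0.2 -0.5 -0.7 -1.2]
mouth [0.6106 0.0952 0.093 ] axis [-0.6154 -0.1905  0.7648] grip [0.5823 0.0864 0.1282] end [0.5577 0.0788 0.1588]
```

The weight is at about (0.4635,-0.090), the recess at (0.615,-0.217), and the plunger's mouth at (0.611,0.095) with yaw 0.30. I'll square the tool with the world axes first, then go to the weight.

Request:
servo_tool(increments=[[0.6,0,0,0,-10.2],[0.6,0,0,0,-10.2],[0.6,-20,-56,0,0],[0.6,-20,-56,0,0],[0.6,-20,-56,0,0],[0.6,-20,-56,0,0],[0.6,-20,-56,0,0],[0.6,-20,-56,0,0],[0.6,-20,-56,0,0],[0.6,-20,-56,0,0],[0.6,-20,-56,0,0],[0.6,-20,-56,0,0]], force=40)

```text
t: 1.6
tool_pos: [0.4179, 0.024, 0.2498]
tool_rot: [-0.0, 3.141, 0.0]
contact_force: [0.8, -0.0, 0.2]
opening: 0.051
grip_force: 0.0
```

Request:
servo_tool(increments=[[0.6,-15,-38,0,0],[0.6,-15,-38,0,0],[0.6,-16,-38,0,0],[0.6,0,0,40,0],[0.6,0,0,40,0],[0.6,0,0,40,0],[0.6,0,0,20,0],[0.6,0,0,10,0],[0.6,0,0,0,0]])

```text
t: 2.72
tool_pos: [0.4635, -0.088, 0.0996]
tool_rot: [0.0, -3.14, -0.001]
contact_force: [0.8, -0.2, -0.3]
opening: 0.0515
grip_force: 0.0
```

```bash
python3 - <<'E'
from h import *
import cv2
print(get_obs()["tool_pos"])
a=get_image("scene")[:,:,::-1];cv2.imwrite("pics/raw_s2.png",a)
b=get_image("top")[:,:,::-1]
A=cv2.resize(a[130:220,190:290],None,fx=6,fy=6,interpolation=3);cv2.imwrite("pics/s2.png",A)
E
```

```text
[ 0.46352382 -0.0879723   0.09955672]
```

View pics/s2.png

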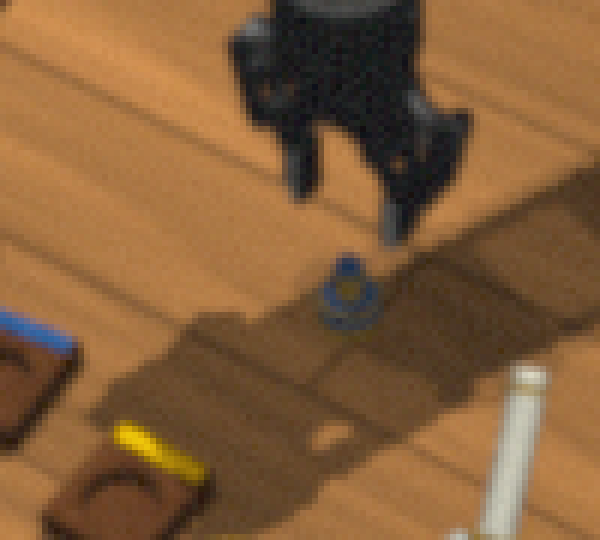

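The knob (349,265) lies under the midpoint of the fingertips (347,219), so they are lined up. I'll go down and grip.

Request:
servo_tool(increments=[[0.6,0,-1,20,0],[0.6,0,0,20,0],[0.6,0,0,10,0],[0.6,0,0,4,0],[0.6,0,0,0,0],[0,0,0,0,0],[0,0,0,0,0],[0,0,0,0,0],[0,0,0,0,0],[0,0,0,0,0]], force=40)

```text
t: 4.08
tool_pos: [0.4644, -0.0893, 0.0466]
tool_rot: [-0.0, 3.141, -0.001]
contact_force: [0.3, 0.4, 4.0]
opening: 0.0145
grip_force: 39.0
```

Request:
servo_tool(increments=[[0,0,0,-20,0],[0,0,0,-30,0],[0,-25,-21,0,0],[0,-25,-21,0,0],[0,-25,-21,0,0],[0,-25,-21,0,0],[0,-25,-22,0,0],[0,-25,-22,0,0],[0,0,0,20,0],[0,0,0,0,0],[0,0,0,0,0]])

```text
t: 5.45
tool_pos: [0.6126, -0.216, 0.0748]
tool_rot: [0.001, -3.139, -0.002]
contact_force: [0.3, -0.3, -2.0]
opening: 0.0139
grip_force: 39.3
```

```bash
python3 - <<'E'
from h import *
import cv2
p=get_obs();print(p["tool_pos"],p["opening"],p["contact_force"])
a=get_image("scene")[:,:,::-1]
b=get_image("top")[:,:,::-1]
A=cv2.resize(a[140:240,140:240],(400,400),interpolation=3);B=cv2.resize(b[130:230,260:360],(400,400),interpolation=3)
cv2.imwrite("pics/s3.png",np.hstack([A,B]))
E
```

```text
[ 0.61263155 -0.21600079  0.07480712] 0.013918349800938165 [ 0.30469462 -0.34635714 -2.04099082]
```

View pics/s3.png

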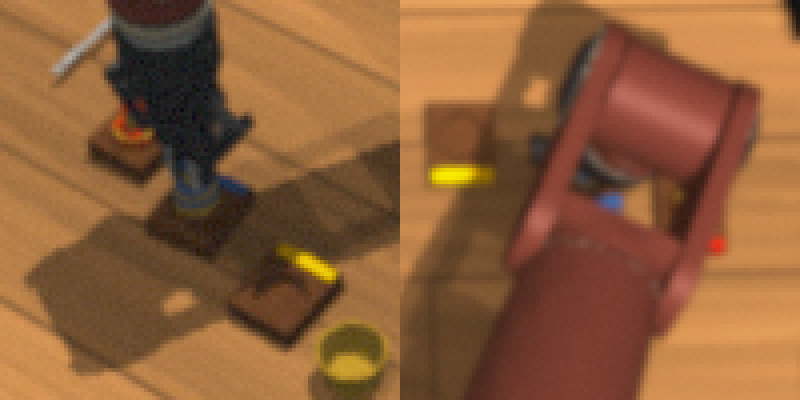

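The weight is held over the blue slot. I'll check the recess offset against the red weight, which is already seated.

```bash
python3 - <<'E'
from h import *
import cv2
P=lambda n,p,z:plane(n,px(n,p),z)[:2]
# colour centroids of label strips (z=.02) in both images, and red knob
for n in C:
    im=cv2.imread(f"pics/raw_{n}.png").astype(int);b,g,r=im[...,0],im[...,1],im[...,2]
    for name,m,z in(("yel",(r>190)&(g>170)&(b<90),.02),("blue",(b>r+50)&(b>g+20),.02),("red",(r>180)&(g<70)&(b<70),.02)):
        x0,y0=OFF[n];sub=m[y0:y0+120,x0:x0+160].astype(np.uint8)
        k,l,s,c=cv2.connectedComponentsWithStats(sub)
        for i in range(1,k):
            if s[i,4]>5: print(n,name,s[i],P_:=plane(n,c[i]+[x0,y0],z)[:2].round(4),plane(n,c[i]+[x0,y0],.052)[:2].round(4))
E
```

```text
scene yel [55 47 13  7 24] [ 0.6092 -0.1095] [ 0.6282 -0.0923]
scene blue [91 18  4  3 10] [ 0.4477 -0.1016] [ 0.4713 -0.0846]
scene blue [33 27 14  6 29] [ 0.5812 -0.2193] [ 0.6011 -0.199 ]
scene red [16 10  3  2  6] [ 0.5566 -0.3348] [ 0.5771 -0.3111]
top yel [57 15  8  7 47] [ 0.6638 -0.0255] [ 0.6588 -0.0247]
top yel [78 32 15  4 49] [ 0.6088 -0.1091] [ 0.605  -0.1064]
top yel [24 87  9  9 63] [0.4133 0.0927] [0.4141 0.0907]
top blue [110  39  15   5  44] [ 0.5794 -0.2208] [ 0.5763 -0.2155]
top blue [78 73  7  6 36] [ 0.4624 -0.0914] [ 0.462  -0.0891]
top red [140  38   8   6  28] [ 0.5788 -0.3151] [ 0.5757 -0.3076]
top red [136  49  15   4  45] [ 0.5423 -0.3123] [ 0.5401 -0.3048]
```

Request:
servo_tool(increments=[[0,-1.5,0,5,0],[0,0,0,3,0],[0,0,0,2,0],[0,0,0,2,0],[0,0,0,2,0],[0,0,0,0,0]])

```text
t: 6.3
tool_pos: [0.6152, -0.217, 0.0617]
tool_rot: [0.0, -3.141, -0.0]
contact_force: [1.0, -0.3, -1.5]
opening: 0.0139
grip_force: 39.3
```

It's inside the recess with no contact. I'll continue down to the floor.

Request:
servo_tool(increments=[[0,0,0,2,0],[0,0,0,2,0],[0,0,0,2,0],[0,0,0,1,0],[0,0,0,0,0],[0,0,0,0,0]])

```text
t: 7.05
tool_pos: [0.6154, -0.2171, 0.055]
tool_rot: [-0.0, 3.142, -0.0]
contact_force: [0.4, -0.3, -1.7]
opening: 0.0144
grip_force: 39.4
```

Request:
servo_tool(increments=[[0,0,0,1,0],[0,0,0,0.7,0],[0,0,0,0,0],[0,0,0,0,0]])

```text
t: 7.55
tool_pos: [0.6159, -0.2173, 0.0546]
tool_rot: [-0.001, 3.141, -0.001]
contact_force: [-2.5, 1.2, 5.4]
opening: 0.014
grip_force: 40.0
```

It touches at exactly the seat height. I'll release and rise.

Request:
servo_tool(increments=[[0.4,0,0,0,0],[0.4,0,0,0,0],[0.4,0,0,0,0],[0.4,0,0,-10,0],[0.4,0,0,-25,0],[0.5,0,0,-40,0],[0.5,0,0,-50,0],[0.5,0,0,-50,0],[0.5,20,50,0,0],[0.5,20,50,0,0],[0.5,0,0,0,0]])

```text
t: 8.93
tool_pos: [0.5744, -0.1143, 0.229]
tool_rot: [-0.006, 3.141, 0.0]
contact_force: [0.7, -0.1, -0.1]
opening: 0.0426
grip_force: 0.0
```

```bash
python3 - <<'E'
from h import *
import cv2
p=get_obs();print(p["tool_pos"],p["opening"],p["contact_force"])
a=get_image("scene")[:,:,::-1]
b=get_image("top")[:,:,::-1]
A=cv2.resize(a[150:250,150:250],(400,400),interpolation=3);B=cv2.resize(b[130:230,260:360],(400,400),interpolation=3)
cv2.imwrite("pics/s4.png",np.hstack([A,B]))
E
```

```text
[ 0.57440375 -0.11431515  0.22904862] 0.04263994571586475 [ 0.71057978 -0.1239778  -0.09479362]
```

View pics/s4.png

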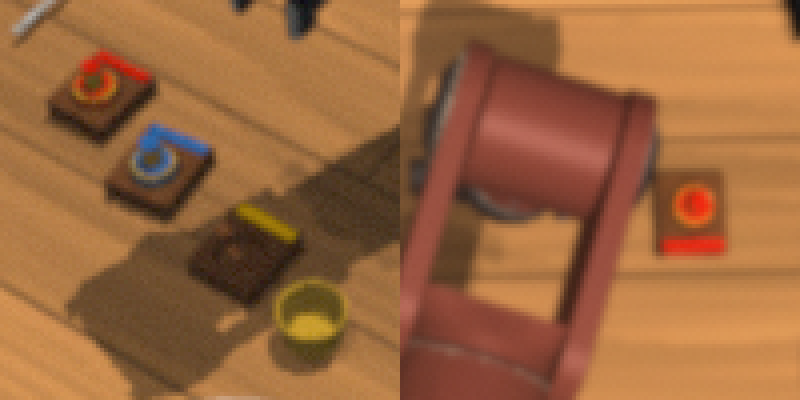

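The blue weight sits in its slot just as the red one does. Next I'll turn the jaw across the plunger's lean plane and move above the handle.

Request:
servo_tool(increments=[[0.6,0,0,0,-8.6],[0.6,0,0,0,-8.6],[0.6,-15,38,0,0],[0.6,-15,38,0,0],[0.6,-15,38,0,0],[0.6,-14,38,0,0],[0.6,-14,38,0,0],[0.6,0,0,30,0],[0.6,0,0,0,0],[0.6,0,0,0,0]])

```text
t: 10.28
tool_pos: [0.5896, 0.0851, 0.199]
tool_rot: [-0.468, 3.106, -0.0]
contact_force: [0.8, -0.4, 0.2]
opening: 0.0508
grip_force: 0.0
```

```bash
python3 - <<'E'
from h import *
import cv2
p=get_obs();x=p["tool_pos"];R=Ro.from_rotvec(p["tool_rot"]).as_matrix()
print(x,R.round(3),R.T@(np.array([.5884,.0883,.1205])-x))
a=get_image("scene")[:,:,::-1]
cv2.imwrite("pics/s5.png",cv2.resize(a[130:280,210:360],(600,600),interpolation=3))
E
```

```text
[0.58958097 0.08512438 0.19902804] [[-0.956 -0.295  0.001]
 [-0.295  0.956 -0.   ]
 [-0.001 -0.    -1.   ]] [0.00023612 0.00340713 0.07852686]
```

View pics/s5.png

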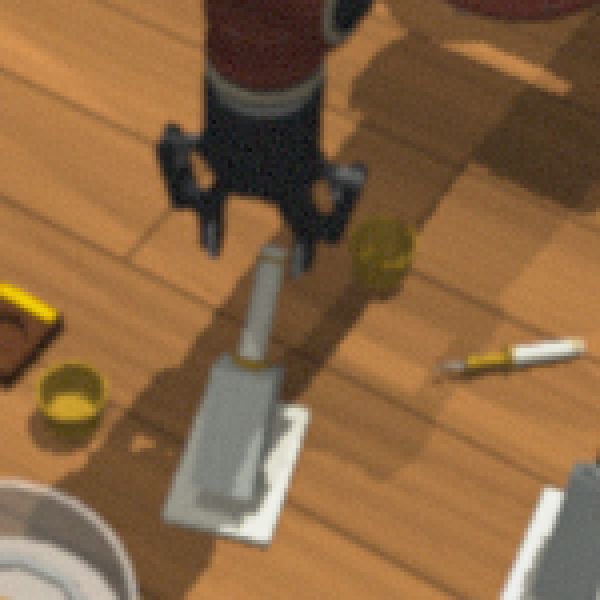

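The jaw straddles the handle, with fingertips at (210,250) and (300,272) and the handle at about (262,300). I'll go down and grip.

Request:
servo_tool(increments=[[0.6,0,3.4,20,0],[0.6,0,0,20,0],[0.6,0,0,20,0],[0.6,0,0,12,0],[0.6,0,0,6,0],[0.6,0,0,0,0],[0,0,0,0,0],[0,0,0,0,0],[0,0,0,0,0],[0,0,0,0,0],[0,0,0,0,0]], force=40)

```text
t: 11.7
tool_pos: [0.5885, 0.0891, 0.1213]
tool_rot: [-0.47, 3.105, -0.001]
contact_force: [0.4, -1.5, 4.1]
opening: 0.0169
grip_force: 39.0
```

Request:
servo_tool(increments=[[0,2.6,0,-3,0],[0,5.2,0,-6.1,0],[0,5.2,0,-6.1,0],[0,5.2,0,-6.1,0],[0,5.2,0,-6.1,0],[0,0,0,0,0]])

```text
t: 12.45
tool_pos: [0.5647, 0.0824, 0.1479]
tool_rot: [0.47, -3.105, -0.001]
contact_force: [0.5, -0.3, -0.9]
opening: 0.0166
grip_force: 39.0
```

Request:
servo_tool(increments=[[0,5.2,0,-6.1,0],[0,5.2,0,-6.1,0],[0,5.2,0,-6.1,0],[0,5.2,0,-6.1,0],[0,5.2,0,-6.1,0],[0,5.2,0,-6.1,0],[0,5.2,0,-6.1,0],[0,2,0,-10,0],[0,0,0,0,0],[0,0,0,0,0]])

```text
t: 13.7
tool_pos: [0.5289, 0.071, 0.2004]
tool_rot: [-0.47, 3.106, -0.0]
contact_force: [0.5, 0.0, -0.8]
opening: 0.0166
grip_force: 39.0
```

```bash
python3 - <<'E'
from h import *
import cv2
p=get_obs();print(p["tool_pos"],p["opening"],p["contact_force"],p["wrist_torque"])
a=get_image("scene")[:,:,::-1]
cv2.imwrite("pics/s6.png",cv2.resize(a[130:250,220:340],(600,600),interpolation=3))
E
```

```text
[0.52887879 0.07099308 0.20041898] 0.016597859366085457 [ 0.50947779  0.03697498 -0.75209545] [-0.05204034  0.01010946  0.00163291]
```

View pics/s6.png

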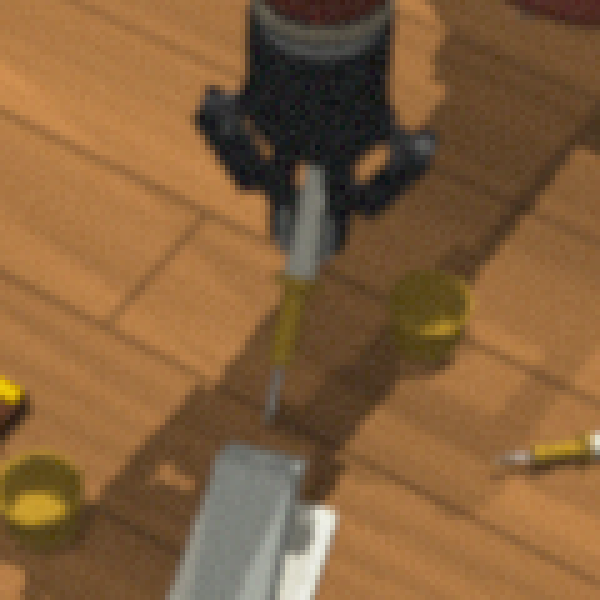

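The plunger is drawn clear, with the needle tip at (268,418) in free air and the handle firm in the jaws. The servo can't tilt the tool, so I'll pivot the plunger in the pads: rest the shank on the fixed holder block's upper edge and lower the grip.

Request:
servo_tool(increments=[[0,-13,0,-11,0],[0,-13,0,-11,0],[0,-7,0,9.2,0],[0,-7,0,9.2,0],[0,-7,0,9.2,0],[0,-7,0,9.2,0],[0,-7,0,9.2,0],[0,-7,0,9.2,0],[0,-7,0,9.2,0],[0,0,0,0,0],[0,0,0,0,0]], force=30)

```text
t: 15.12
tool_pos: [0.6006, 0.0932, 0.1582]
tool_rot: [-0.47, 3.106, -0.0]
contact_force: [0.1, 1.1, -0.4]
opening: 0.0167
grip_force: 39.0
```

```bash
python3 - <<'E'
from h import *
import cv2
p=get_obs();x=p["tool_pos"];M=np.array([.6106,.0952,0]);ex=np.array([.9553,.2955,0]);ey=np.array([-.2955,.9553,0])
print("u,v,z",(x-M)@ex,(x-M)@ey,x[2],p["opening"],p["contact_force"],p["wrist_torque"])
a=get_image("scene")[:,:,::-1]
cv2.imwrite("pics/raw_s7.png",a)
E
```

```text
u,v,z -0.010167931559306611 0.0010120926923752817 0.1582036087766438 0.016678196832921443 [ 0.09878632  1.11576248 -0.39994579] [-0.02443346 -0.00481168 -0.02891351]
```

Request:
servo_tool(increments=[[0,5.6,0,4.8,0],[0,5.6,0,4.8,0],[0,3.7,0,4.3,0],[0,3.7,0,4.3,0],[0,2.9,0,4.8,0],[0,2.9,0,4.8,0],[0,0,0,0,0]])

```text
t: 16.05
tool_pos: [0.5775, 0.0858, 0.1311]
tool_rot: [-0.47, 3.104, -0.001]
contact_force: [0.4, -1.5, 4.5]
opening: 0.0168
grip_force: 37.6
```

```bash
python3 - <<'E'
from h import *
import cv2
p=get_obs();x=p["tool_pos"];M=np.array([.6106,.0952,0]);ex=np.array([.9553,.2955,0]);ey=np.array([-.2955,.9553,0])
print("u,v,z",(x-M)@ex,(x-M)@ey,x[2],p["opening"],p["contact_force"],p["wrist_torque"])
a=get_image("scene")[:,:,::-1];b=get_image("top")[:,:,::-1]
cv2.imwrite("pics/raw_s8.png",a)
A=cv2.resize(a[150:230,225:305],(400,400),interpolation=3);B=cv2.resize(b[120:200,180:260],(400,400),interpolation=3)
cv2.imwrite("pics/s8.png",np.hstack([A,B]))
from h import proj
for th in(.87,.6,.3,0):
    d=ex*np.cos(th)-np.array([0,0,np.sin(th)])
    print(th,[proj("scene",x+d*k).round(1) for k in(-.05,.0364,.0814,.114)])
E
```

```text
u,v,z -0.0344451559745395 0.0008029194865602895 0.1310984305195996 0.016809137187834486 [ 0.42394005 -1.45852824  4.46074583] [ 0.02837408 -0.26650902  0.03212833]
0.87 [array([279.2, 186. ]), array([273.3, 215.5]), array([270.3, 230.6]), array([268.2, 241.5])]
0.6 [array([279.9, 186. ]), array([272.8, 215.8]), array([269. , 231.4]), array([266.3, 242.8])]
0.3 [array([280.3, 187.4]), array([272.4, 214.9]), array([268.1, 229.8]), array([265. , 240.8])]
0 [array([280.3, 190.2]), array([272.3, 213. ]), array([267.9, 225.7]), array([264.6, 235.2])]
```

View pics/s8.png

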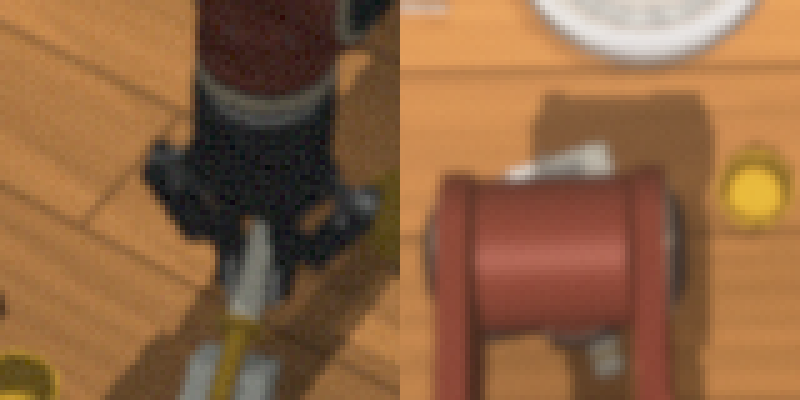

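The shank lies on the block edge, with the collar at about (240,325) in the left half, and the plunger is swinging up against pad friction of about 0.27 Nm. I'll go on to level.

Request:
servo_tool(increments=[[0,1.5,0,4.2,0],[0,1.5,0,4.2,0],[0,0.9,0,4.2,0],[0,0.9,0,4.3,0],[0,0,0,0,0],[0,0,0,0,0]])

```text
t: 16.9
tool_pos: [0.5723, 0.0846, 0.113]
tool_rot: [0.47, -3.105, -0.0]
contact_force: [-0.4, -0.5, 3.1]
opening: 0.0171
grip_force: 37.7
```

```bash
python3 - <<'E'
from h import *
import cv2
p=get_obs();x=p["tool_pos"];M=np.array([.6106,.0952,0]);ex=np.array([.9553,.2955,0]);ey=np.array([-.2955,.9553,0])
print("u,v,z",(x-M)@ex,(x-M)@ey,x[2],p["opening"],p["contact_force"],p["wrist_torque"])
E
```

```text
u,v,z -0.0397586208233854 0.0011865684561768435 0.11299763498471194 0.017058037514210072 [-0.37467101 -0.52276112  3.10028371] [-0.02564468 -0.13940661 -0.01388818]
```

Request:
servo_tool(increments=[[0,0,0,0,0],[0,0,0,-10,0],[0,0,0,-25,0],[0,0,0,-35,0],[0,0,0,-35,0],[0,0,0,-25,0],[0,0,0,-15,0],[0,0,0,0,0],[0,0,0,0,0]], force=80)

```text
t: 18.02
tool_pos: [0.5718, 0.0845, 0.2566]
tool_rot: [0.47, -3.103, -0.001]
contact_force: [0.2, -1.0, -1.0]
opening: 0.0157
grip_force: 78.0
```

Request:
servo_tool(increments=[[0,0,0,0,5],[0,0,0,0,10],[0,0,0,0,10],[0,0,0,0,10],[0,0,0,0,10],[0,0,0,0,10],[0,0,0,0,10],[0,0,0,0,8],[0,0,0,0,0],[0,0,0,0,0],[0,0,0,0,0]])

```text
t: 19.4
tool_pos: [0.5724, 0.0845, 0.2579]
tool_rot: [-1.468, -2.777, 0.0]
contact_force: [-0.4, -0.2, -0.7]
opening: 0.0157
grip_force: 78.0
```

```bash
cat > m.py <<'E'
from h import *
import cv2,sys
p=get_obs();x=p["tool_pos"];R=Ro.from_rotvec(p["tool_rot"]).as_matrix()
print(x,p["opening"],p["grip_force"],p["contact_force"],p["wrist_torque"])
n=-R[:,0];a=get_image("scene")[:,:,::-1];cv2.imwrite("pics/raw_"+sys.argv[1]+".png",a)
b,g,r=[a[...,i].astype(int) for i in range(3)]
for th in(-.2,-.1,0,.1,.2):
    d=n*np.cos(th)-np.array([0,0,np.sin(th)])
    print(th,[proj("scene",x+d*k).round(1).tolist() for k in(-.05,.0334,.0364,.0814,.114)])
u0=proj("scene",x);print(u0)
# scan columns: saturation-low bright (white/steel) or brass rows near the line
y0,x0=int(u0[1])-25,int(u0[0])-35
hsv=cv2.cvtColor(a,cv2.COLOR_BGR2HSV)
for c in range(x0,x0+75,3):
    print(c,' '.join("%3d/%-3d"%(hsv[k,c,1],hsv[k,c,2]) for k in range(int(u0[1])-14,int(u0[1])+16,2)))
E
python3 m.py s9
```

```text
[0.57244232 0.08452975 0.25791409] 0.01567693904855271 77.96683073043823 [-0.35066669 -0.156073   -0.68068683] [-0.00266128 -0.03240495 -0.00128137]
-0.2 [[296.3, 173.7], [265.2, 169.7], [264.1, 169.6], [247.0, 167.4], [234.5, 165.7]]
-0.1 [[296.7, 172.5], [265.0, 170.6], [263.9, 170.5], [246.6, 169.5], [234.1, 168.7]]
0 [[296.9, 171.2], [264.9, 171.5], [263.8, 171.5], [246.5, 171.6], [234.0, 171.7]]
0.1 [[296.9, 169.9], [265.0, 172.3], [263.8, 172.4], [246.7, 173.7], [234.4, 174.7]]
0.2 [[296.8, 168.6], [265.2, 173.2], [264.0, 173.3], [247.3, 175.8], [235.2, 177.5]]
[277.73718604 171.33881872]
242 153/180 152/184 151/179 146/154 155/179 150/184 154/177 119/174  82/146 156/177 152/174 155/171 155/170 151/166 150/170
245 149/190 156/182 156/181 150/165 152/161 151/184 154/182 124/167  88/142 157/167 155/179 159/172 153/173 153/173 159/165
248 150/190 150/190 151/183 153/182 159/154 155/163 157/174 171/125 174/113 162/134 150/179 156/175 147/174 153/172 149/156
251 154/185 154/194 157/187 150/182 154/180 145/146 157/154 170/123 193/111 163/128 152/179 148/177 153/173 144/145 148/165
25
[... 1901 characters left out ...]
 139/101 142/108 154/106 146/110 144/115 143/109 157/107 136/114 143/114 159/109
302 151/115 141/98  160/83  136/103 135/98  142/99  144/103 150/104 156/103 145/111 138/113 139/110 151/113 156/113 169/98 
305 142/90  141/101 153/95  147/87  146/101 142/99  143/100 145/102 140/106 146/110 150/109 156/111 140/109 146/112 194/92 
308 151/91  140/95  143/102 129/91  151/93  128/102 151/98  157/99  154/103 157/107 143/109 144/110 141/110 158/103 174/94 
311 135/96  144/90  134/99  146/96  155/87  154/101 151/96  155/97  142/99  147/104 143/105 146/108 145/111 153/107 151/101
314 133/96  145/95  140/93  139/103 134/97  136/88  151/98  136/101 148/95  136/101 149/106 158/108 149/108 150/109 147/109
```

It looks level already. I'll measure the tilt at sub-pixel precision from the needle and handle centroids.

```bash
cat > m2.py <<'E'
from h import *
import cv2
p=get_obs();x=p["tool_pos"];R=Ro.from_rotvec(p["tool_rot"]).as_matrix();n=-R[:,0]
hs=np.mean([cv2.cvtColor(get_image("scene"),cv2.COLOR_RGB2HSV).astype(float) for _ in range(3)],0)
u0=proj("scene",x);r0=int(u0[1]);rows=np.arange(r0-6,r0+9)
def cen(c): 
    w=np.clip(140-hs[rows,c,1],0,None);return (w*rows).sum()/w.sum()
cs=[c for c in list(range(236,246))+[266,267,268,269,270,271,288,289,290,291]]
ys=np.array([cen(c) for c in cs]);print(np.round(ys,1))
s=np.polyfit(cs,ys,1);print("slope",s)
for th in(-.1,0,.1):
    d=n*np.cos(th)-np.array([0,0,np.sin(th)]);q=proj("scene",x+d*.1)-proj("scene",x-d*.04);print(th,q[1]/q[0])
print(p["t"],p["wrist_torque"],x[2])
E
python3 m2.py
```

```text
[172.3 172.3 172.4 172.4 172.3 172.2 172.2 172.2 172.1 172.1 172.  172.
 172.1 172.1 172.  171.9 171.6 171.6 171.6 171.6]
slope [-1.19997608e-02  1.75149725e+02]
-0.1 0.05969263157370024
0 -0.008512980452562734
0.1 -0.07629693775780103
19.45 [ 0.02050156 -0.00865811 -0.01416716] 0.2580826934085213
```

Request:
servo_tool(increments=[[0,0,0,0,0],[0,0,0,0,0],[0,0,0,0,0],[0,0,0,0,0],[0,0,0,0,0],[0,0,0,0,0],[0,0,0,0,0],[0,0,0,0,0]])

```text
t: 20.6
tool_pos: [0.5726, 0.0845, 0.2583]
tool_rot: [1.47, 2.777, -0.0]
contact_force: [-0.2, 0.4, -0.9]
opening: 0.0157
grip_force: 78.0
```

```bash
python3 m2.py && python3 -c "
from station import finish_job;print(finish_job())"
```

```text
[172.3 172.3 172.3 172.3 172.2 172.1 172.1 172.1 172.1 172.1 171.9 172.
 172.  172.1 172.  171.9 171.6 171.6 171.7 171.6]
slope [-1.05665225e-02  1.74745820e+02]
-0.1 0.06046974280022434
0 -0.007743246464124117
0.1 -0.07553502215691217
20.6 [-0.01324528  0.02938713 -0.00237854] 0.25830408095101187
the job is handed in; nothing more can be done
None
```

The job is handed in at about 21 s: the blue weight is in its slot and let go, and the plunger is held by its handle about 26 cm above the bench, level to within about 0.01 rad and steady; to level it I pivoted it in the grip by resting its shank on the fixed holder block.

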